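Sort ground bushes and blanks through the diverter

TASK

Sort the four freshly ground steel parts through the diverter on the bench: both short bushes must end in the round tub and both flat blanks in the square tray, so before you drop each part into the mouth set the lever to the chute that leads to its container. Leave the tall tube offcut standing where it is.

Things in the scene. Friction and masses are not known exactly. Their poses are not given: they have to be found in the camera images.
- bush_a: plain steel bush (short thick-walled ring) standing on end, outside diameter 32 mm, bore 20 mm, 32 mm tall, about 0.12 kg; origin: centre of its underside, z along its axis. The other bush is identical
- bush_b: plain steel bush (short thick-walled ring) standing on end, outside diameter 32 mm, bore 20 mm, 32 mm tall, about 0.12 kg; origin: centre of its underside, z along its axis. The other bush is identical
- blank_a: flat steel blank with two half-round ends and two dark hole marks, lying flat: 54 mm long (its x), 28 mm wide (its y, with flat parallel sides 26 mm long at the middle), 12 mm thick, about 0.11 kg; origin: centre of its underside. The other blank is identical
- blank_b: flat steel blank with two half-round ends and two dark hole marks, lying flat: 54 mm long (its x), 28 mm wide (its y, with flat parallel sides 26 mm long at the middle), 12 mm thick, about 0.11 kg; origin: centre of its underside. The other blank is identical
- offcut: steel tube offcut, like a bush but 60 mm tall (outside diameter 32, bore 20 mm), standing on end among the parts; not to be sorted. Origin: centre of its underside. A cork block and a brass hex nut, under 27 mm tall, also lie among the parts and stay there; neighbours are at least 80 mm apart centre to centre
- diverter: fixed two-way chute, 250 mm along y, x from -125 to +85 mm. Origin on the bench under the mouth's middle; y runs from chute to chute, lever on the -x side. Mouth: open steel collar on top, inside 88 (x) by 104 mm (y), rim 170 mm high. Below it a steel flap, hinged along x at y = 0, 78 mm high, closes one half: parts dropped in slide off it into the container on the open side. Clear plastic sides
- flap (a joint): angle of flap and lever, rad, -0.5 to 0.5 (end stops), 0 upright; positive leans to the diverter's +y. Flap and lever lean together: leaning to +y it sends parts to the -y container, leaning to -y to the +y container. Starts at any angle, stays where it is left (1 N at the knob moves it); push it to the stop
- lever_knob (a point): centre of the black ball, 28 mm across, on top of the lever (10 mm rod). It is at x = -88 mm in the diverter's frame and swings along the diverter's y on a radius of 135 mm about the hinge line (78 mm high): 213 mm high when upright, 196 mm high and 65 mm to the side at the stops. Push it sideways with closed fingers
- round_tub: black round tub, 104 mm in diameter, 40 mm tall, fixed under one chute of the diverter, at y = +58 or -58 mm in its frame (which side changes), seen through the clear plastic. Origin: centre of its underside
- square_tray: aluminium square open tray, 100 by 106 mm, 40 mm tall, fixed under the other chute of the diverter. Origin: centre of its underside
There are look-alikes about, which are no part of the job. Leave any blue look-alike of the blank_a alone. Leave any brown look-alike of the blank_b alone.

How it is judged:
By the outcome, as a careful person would: the job done as asked, in the order asked, and still so for the second after the job is handed in, with the robot touching nothing.
It also fails if it takes over 141 s, if anything falls off the work surface, if the arm or the gripper's body presses on something with over 40 N, if the wrist force passes 120 N, or if a joint passes its speed limit or range.

ROBOT

A 6-joint arm with a two-finger parallel gripper is mounted at the origin on the work surface. World frame = base frame: x ahead of the robot, y to its left, z up, the work surface at z = 0. Lengths are in mm, angles in degrees, forces in N, time in s.
With the tool pointing down it reaches from about 300 to 850 mm from the base axis. Payload 4.2 kg.
Tool frame: the origin (TCP) lies on the centre line of the jaws, within the pads' length; the fingertips stand 14 mm ahead of it and the grasp point (between the pads) lies 5 mm behind it (env.finger_overhang is the z of the fingertips in the tool frame, in mm); z points along the fingers, y is the line along which they close (so a half turn about z gives the same grasp; the last joint's range is limited). The gripper opens to 91 mm and grips with 3 to 60 N. Pads are 32 mm wide; open, the fingers measure 118 mm over their backs; the gripper's body (76 mm by 178 mm) begins 60 mm behind the grasp point.
Start: joints at [-67.093, 18.312, 89.639, -0, 72.044, -1.146], TCP at [234.362, -525.087, 227.976] pointing down, gripper open.
Joint ranges: [-177.97, 177.97], [-48.28, 115.42], [12.27, 149.76], [-77.06, 257.06], [2.81, 150.46], [-146.56, 146.56]. Speed limits (degrees/s): [147.25, 147.25, 180, 180, 180, 180].

INTERFACE

Orientations are given as [roll, pitch, yaw] about the fixed x, y, z axes, in that order (R = Rz(yaw) Ry(pitch) Rx(roll)).
In Python, from workcell import sensors, viewer, env gives the robot as it stands. The module is installed in compiled form; this text tells all that it offers.
- The arm moves only by the tool step_arm, never from a script. Its argument "plan" is one flat list of numbers, 6 for each row, row after row: the shift along the tool's x, y, z in cm, then the turn, a rotation vector about the tool's x, y, z in rad. In form: [x, y, z, wx, wy, wz, x, y, z, wx, wy, wz, ...]. A call has 1 to 5 rows; each row shifts and turns the commanded pose from where the row before left it, along the tool's axes as they then stand; what a row does not reach is not made up. A row lasts 1/12 s, in which the tool goes at most 41.7 mm and 7.16 degrees, less where a joint would pass 70% of its speed; a pose out of reach is approached as far as the arm can. A call is refused whole if a number of a shift passes 4.17 or a number of a turn 0.125, either way. A call with a gripper value outside its range is refused whole. "hand" is the finger opening in cm, from 0 to 9.12, set as the call begins (left out, the last holds). The fingers move at their own pace and stop on an object; "newtons" is the grip in N (left out, the last holds). Time passes only in rows, so rows that do not move let the fingers close. It gives the time, the measured TCP pose, the force, the opening and the grip force at its end, in the units of the state.
- sensors.state(): the state, without advancing time (a new reading comes with each control period).
- viewer.grab_frame(name): name is "scene" or "top" or "wrist"; returns a dict with "img" (480x640x3 uint8, red, green, blue), "fx", "fy", "cx", "cy" (pixels), "k1" (the pictures are not rectified: a ray, as slopes to the right and down, at radius r is drawn at 1 + k1 r^2 times it, then the intrinsics apply), "position" and "attitude" of the camera in the world. Camera axes: x right, y down, z forward; pixel columns grow to the right and rows downward; lengths in mm; the calibration is good to about 2 mm. A picture is of the moment at which its call begins. There is no depth.
- env.job_done(): hands the job in; it is judged then, once.
Trained networks look in a picture, given as the dict that the camera call returned (one of the last four; its "shot" number tells which), for a name from the list of things; names that differ only in an ending like _2 or _b are one class to them, and where a whole thing is asked for, a point or a joint stands for the part that bears it (a point fixed in the world has none). Each returns a list of dicts, best first, with "score" (0 to 1); they miss things now and then, are a little off and sometimes report something else, mostly with a low value. They report only what shows in the picture. A call takes as long as a camera call. They do not tell look-alikes from the thing itself.
- viewer.boxes_of(name, picture): "location" ([column, row] in pixels, amid what is visible of it).
- viewer.pinpoint(name, picture): "location" ([column, row] in pixels: a listed point, or the origin of a listed thing).
The state is a dict: "time_s": time; "qpos": joint angles; "qvel": joint speeds; "effort": joint torques, N m; "ee_pos": TCP position; "ee_rot": TCP orientation; "force": force on the tool from outside, world axes, zero at the start; "torque": the same for the moment, N m; "gripper_width": finger opening in mm; "gripper_force": force on a finger pad.
Only numpy, scipy, OpenCV 4.12 (cv2) and the standard library are available. Lean on these libraries where they do the work, as an engineer would, in place of code of your own. Each camera call takes 0.05 s, during which the arm holds its last target. There are 200 camera calls.

## Working session

There is one attempt and no reset: what is moved stays moved. The work goes in short steps, Python scripts to look and compute and a tool call to move; the robot and the scene stay as the last step left them, time stands still between calls to the robot, and variables do not carry over. Pictures are saved under pics/ and viewed, at most 17 in all, crops included, and the job is handed in when it is done.

Besides the shell and the picture viewer there is one more tool, called after ">>>" by a JSON object that holds its "name" and its "arguments". step_arm: Moves the arm, as the interface text tells. Its arguments: {"type":"object","properties":{"plan":{"type":"array","items":{"type":"number"}},"hand":{"type":"number"},"newtons":{"type":"number"}},"required":["plan"]}

```bash
mkdir -p pics; cat > h.py <<'E'
import numpy as np, cv2
from scipy.spatial.transform import Rotation as R
from workcell import sensors, viewer, env
def grab(n,save=None):
    p=viewer.grab_frame(n)
    if save: cv2.imwrite('pics/'+save,p['img'][:,:,::-1])
    return p
def rot(p):
    a=np.array(p['attitude'],float)
    if a.shape==(3,3): return a
    return R.from_euler('xyz',a,degrees=True).as_matrix() if a.size==3 else R.from_quat(a).as_matrix()
def ray(p,uv):
    K=np.array([[p['fx'],0,p['cx']],[0,p['fy'],p['cy']],[0,0,1]]);
    x=cv2.undistortPoints(np.array([[uv]],float),K,np.array([p['k1'],0,0,0.]))[0,0]
    return rot(p)@np.array([x[0],x[1],1])
def at(p,uv,z=0):
    d=ray(p,uv);c=np.array(p['position']);return c+d*(z-c[2])/d[2]
def proj(p,X):
    K=np.array([[p['fx'],0,p['cx']],[0,p['fy'],p['cy']],[0,0,1]]);M=rot(p).T
    return cv2.projectPoints(np.atleast_2d(np.array(X,float)),cv2.Rodrigues(M)[0],-M@np.array(p['position'],float),K,np.array([p['k1'],0,0,0.]))[0][:,0]
E
python3 - <<'E'
from h import *
print(sensors.state())
for n in('top','scene'):
    p=grab(n,n+'0.png'); print(n,p['position'],p['attitude'],p['fx'],p['k1'])
    for o in('bush_a','blank_a','offcut','diverter','round_tub','square_tray','lever_knob'):
        for f in (viewer.boxes_of,viewer.pinpoint):
            for r in f(o,p)[:7]:
                if r['score']>.2: print(o,f.__name__,np.round(r['location']),round(r['score'],2),np.round(at(p,r['location'],205 if o=='lever_knob' else 0)[:2]))
E
```

```text
{'time_s': 0.0, 'qpos': array([-6.70959063e+01,  1.83484205e+01,  8.97069176e+01, -9.42516384e-04,
        7.20427021e+01, -1.14696508e+00]), 'qvel': array([ 0.06455516,  0.02213175, -0.01825918,  0.00820009, -0.19063237,
        0.05719018]), 'effort': array([ 9.48464840e-04, -4.12458730e+01, -2.31972027e+01,  7.31080910e-02,
        4.56232333e-02, -1.66141681e-04]), 'ee_pos': array([ 234.13953196, -524.63980455,  227.14907334]), 'ee_rot': array([-1.79901962e+02, -1.06654164e-03,  2.40513492e+01]), 'force': array([-1.04896652, -0.74412181,  0.51263863]), 'torque': array([-0.05547905,  0.03866233, -0.07232133]), 'gripper_force': 0.0, 'gripper_width': 91.68104298270097}
top [ 430.35205299   -6.65678167 1277.42370093] [-1.74132830e+02  1.87945055e-02 -9.10764597e+01] 561.3925972291983 -0.04075194888779401
bush_a call [457. 276.] 0.72 [ 454. -311.]
bush_a call [342. 176.] 0.71 [689. -54.]
bush_a call [342. 181.] 0.44 [677. -55.]
bush_a call [457. 271.] 0.42 [ 465. -311.]
blank_a call [425. 314.] 0.76 [ 370. -235.]
blank_a call [406. 279.] 0.74 [ 449. -194.]
blank_a call [500. 236.] 0.6
[... 1108 characters left out ...]
.]
blank_a call [277. 220.] 0.5 [ 444. -196.]
blank_a call [171. 220.] 0.81 [ 541. -413.]
blank_a call [205. 249.] 0.71 [ 574. -306.]
blank_a call [280. 223.] 0.67 [ 447. -186.]
blank_a call [275. 190.] 0.59 [ 373. -237.]
offcut call [331. 237.] 0.78 [434. -66.]
offcut call [276. 220.] 0.28 [ 443. -198.]
offcut call [332. 244.] 0.78 [448. -59.]
diverter call [448. 294.] 0.67 [459. 211.]
diverter call [443. 309.] 0.67 [495. 212.]
round_tub call [422. 314.] 0.76 [523. 177.]
round_tub call [418. 298.] 0.6 [494. 158.]
square_tray call [463. 327.] 0.69 [516. 262.]
square_tray call [473. 314.] 0.8 [481. 272.]
lever_knob call [464. 230.] 0.63 [432. 193.]
lever_knob call [464. 216.] 0.86 [402. 184.]
```

View pics/top0.png

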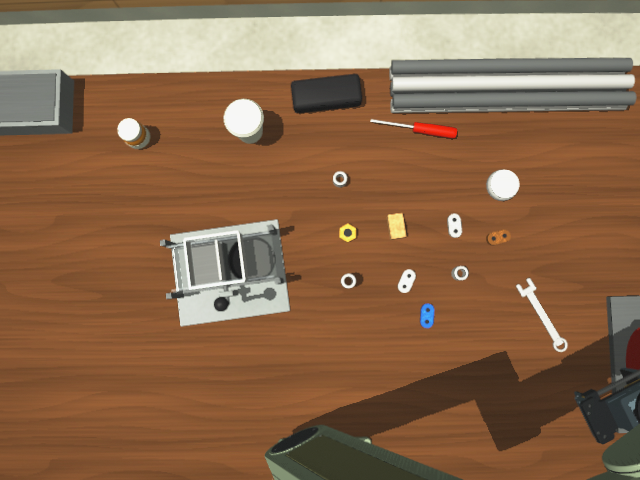

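View pics/scene0.png

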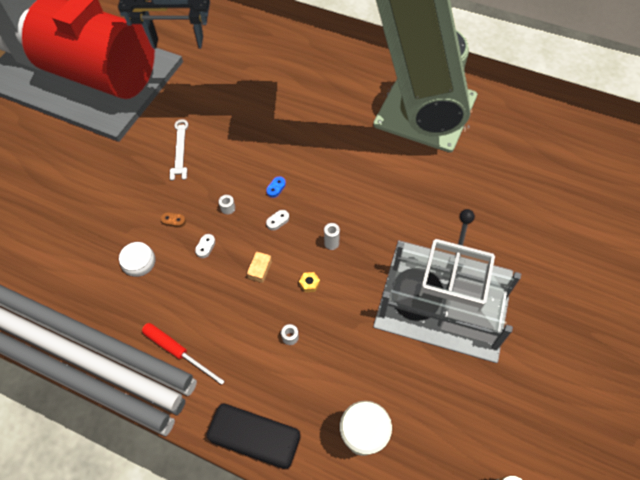

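The top view shows the bushes at (341,178) and (461,272), and the white blanks at (455,225) and (407,280). The offcut is at (348,281), and the blue and brown look-alikes are at (427,315) and (499,237). The tub is under the diverter's right chute (world −y) and the tray under the left, with the knob at (221,304), close to upright.

```bash
cat >> h.py <<'E'
def go(x,y,z,yaw=None):
    """rows (tool axes) from the current pose; yaw modulo 180 nearest unless given"""
    s=sensors.state();p=s['ee_pos'];Rm=R.from_euler('xyz',s['ee_rot'],degrees=True)
    y0=s['ee_rot'][2]; yaw=y0 if yaw is None else yaw
    dy=(yaw-y0+180)%360-180
    t=R.from_euler('xyz',[180,0,y0],degrees=True).inv().apply(np.array([x,y,z])-p)/10
    print('tool shift cm',np.round(t,2),'turn z rad',round(-np.radians(dy),3),'q6',round(s['qpos'][5],1),'pos',p.round(1),'yaw',round(y0,1))
E
python3 - <<'E'
from h import *
p=grab('top'); 
c=[at(p,u,4)[:2] for u in((170,234),(278,221),(289,311),(181,326))]
c=np.array(c);print(c.round(), c.mean(0).round())
for e in (c[0]-c[1],c[3]-c[2]): print('yaw',np.degrees(np.arctan2(-e[0],e[1])).round(1),np.linalg.norm(e).round())
hsv=cv2.cvtColor(p['img'],cv2.COLOR_RGB2HSV)
for u,v in((455,225),(407,280),(341,178),(461,272)):
    m=np.zeros((480,640),np.uint8);m[v-20:v+20,u-20:u+20]=((hsv[...,1]<60)&(hsv[...,2]>110))[v-20:v+20,u-20:u+20]
    q=np.argwhere(m)[:,::-1]; w=np.array([at(p,a,12 if u in(455,407) else 32)[:2] for a in q])
    cc,ang=cv2.fitEllipse(cv2.convexHull(w.astype(np.float32)))[0::2]
    ev,V=np.linalg.eigh(np.cov(w.T));print((u,v),len(q),w.mean(0).round(1),np.round(cc,1),'axis yaw',np.degrees(np.arctan2(V[1,1],V[0,1])).round(1),(4*np.sqrt(ev)).round())
go(430,-250,250,-30)
E
```

```text
[[561. 341.]
 [587.  94.]
 [382.  71.]
 [353. 315.]] [471. 205.]
yaw 5.8 249.0
yaw 6.9 245.0
(455, 225) 286 [ 568.4 -307.3] [ 568.2 -307.3] axis yaw -177.5 [35. 59.]
(407, 280) 289 [ 445.2 -193.9] [ 445.  -194.2] axis yaw 153.8 [34. 59.]
(341, 178) 133 [677.3 -48.2] [677.3 -48.5] axis yaw 146.1 [35. 41.]
(461, 272) 166 [ 460.3 -310.5] [ 459.9 -310.7] axis yaw 98.1 [34. 42.]
tool shift cm [ 29.08 -17.15  -2.2 ] turn z rad 0.943 q6 -1.1 pos [ 234.4 -525.1  228. ] yaw 24.1
```

>>> {"name": "step_arm", "arguments": {"plan": [0,0,0,0,0,-0.125,0,0,0,0,0,-0.125,0,0,0,0,0,-0.125,0,0,0,0,0,-0.125,0,0,0,0,0,-0.125], "hand": 0, "newtons": 20}}

```text
time_s: 1.97
ee_pos: [234.4, -525.1, 228.0]
ee_rot: [180.0, 0.0, 60.2]
force: [0.9, 0.6, -0.4]
gripper_width: 61.0
gripper_force: 0.0
```

>>> {"name": "step_arm", "arguments": {"plan": [0,0,0,0,0,-0.125,0,0,0,0,0,-0.125,0,0,0,0,0,-0.125,0,0,0,0,0,-0.125,0,0,0,0,0,-0.125]}}

```text
time_s: 2.38
ee_pos: [234.4, -525.1, 228.0]
ee_rot: [180.0, 0.0, 96.0]
force: [-0.4, 0.0, 0.7]
gripper_width: 27.4
gripper_force: 0.0
```

```bash
python3 -c "
from h import *
go(413,124,215,97)"
```

```text
tool shift cm [62.67 24.58  1.3 ] turn z rad -0.017 q6 -73.1 pos [ 234.4 -525.1  228. ] yaw 96.0
```

>>> {"name": "step_arm", "arguments": {"plan": [3.69,1.45,0.08,0,0,0,3.69,1.45,0.08,0,0,0,3.69,1.45,0.08,0,0,0,3.69,1.45,0.08,0,0,0,3.69,1.45,0.08,0,0,0]}}

```text
time_s: 2.8
ee_pos: [288.3, -332.6, 223.9]
ee_rot: [180.0, 0.0, 95.6]
force: [0.8, -0.1, 0.1]
gripper_width: 0.4
gripper_force: 0.0
```

>>> {"name": "step_arm", "arguments": {"plan": [3.69,1.45,0.08,0,0,0,3.69,1.45,0.08,0,0,0,3.69,1.45,0.08,0,0,0,3.69,1.45,0.08,0,0,0,3.69,1.45,0.08,0,0,0]}}

```text
time_s: 3.22
ee_pos: [342.2, -141.8, 220.2]
ee_rot: [179.9, 0.0, 95.6]
force: [0.7, -0.3, 0.0]
gripper_width: 0.1
gripper_force: 0.0
```

>>> {"name": "step_arm", "arguments": {"plan": [3.69,1.45,0.08,0,0,0,3.69,1.45,0.08,0,0,0,3.69,1.45,0.08,0,0,0,3.69,1.45,0.08,0,0,0,3.69,1.45,0.08,0,0,0]}}

```text
time_s: 3.63
ee_pos: [396.2, 49.2, 216.3]
ee_rot: [179.9, 0.0, 95.7]
force: [1.6, 0.1, -0.3]
gripper_width: 0.2
gripper_force: 0.0
```

```bash
python3 -c "
from h import *
go(413,124,199,97)
p=grab('top','top1.png');print(viewer.pinpoint('lever_knob',p)[:2]);p=grab('wrist','w1.png')
r=viewer.pinpoint('lever_knob',p);print(r,[at(p,x['location'],212) for x in r])
r=viewer.pinpoint('diverter',p);print([at(p,x['location'],0) for x in r])
"
```

```text
tool shift cm [7.27 2.41 1.73] turn z rad -0.023 q6 -0.2 pos [396.2  49.2 216.3] yaw 95.7
[{'location': [220.6, 305.7], 'score': 0.7}, {'location': [455.6, 224.9], 'score': 0.31}]
[] []
[array([491.98957686, 207.82318313,   0.        ])]
```

>>> {"name": "step_arm", "arguments": {"plan": [2.4,0.8,0.6,0,0,-0.023,2.4,0.8,0.6,0,0,0,2.4,0.75,0.5,0,0,0,2.0,0,0,0,0,0,1.5,0,0,0,0,0]}}

```text
time_s: 4.3
ee_pos: [407.1, 155.6, 198.6]
ee_rot: [-180.0, 0.0, 96.8]
force: [0.5, -0.8, 0.0]
gripper_width: 0.6
gripper_force: 0.0
```

>>> {"name": "step_arm", "arguments": {"plan": [1.2,0,0,0,0,0,1.2,0,0,0,0,0,1.2,0,0,0,0,0,1.2,0,0,0,0,0,1.2,0,0,0,0,0]}}

```text
time_s: 4.72
ee_pos: [400.0, 213.9, 198.9]
ee_rot: [-180.0, 0.1, 96.8]
force: [-0.1, -1.0, 0.0]
gripper_width: 0.3
gripper_force: 0.4
```

```bash
python3 -c "
from h import *
go(399.4,232,199,97)
p=grab('top','top2.png');print(viewer.pinpoint('lever_knob',p)[:2]);print(proj(p,[404-.122*65-1,197+65,196]))
"
```

```text
tool shift cm [ 1.81  0.16 -0.01] turn z rad -0.004 q6 20.0 pos [400.  213.9 198.9] yaw 96.8
[]
[[183.29633965 309.84404664]]
```

Push on to the stop in small steps, watching the force.

>>> {"name": "step_arm", "arguments": {"plan": [0.6,0,0,0,0,0,0.6,0,0,0,0,0,0.4,0,0,0,0,0,0,0,0,0,0,0]}}

```text
time_s: 5.15
ee_pos: [397.8, 231.7, 199.0]
ee_rot: [180.0, -0.0, 97.0]
force: [0.3, 0.3, -0.7]
gripper_width: 0.5
gripper_force: 0.0
```

>>> {"name": "step_arm", "arguments": {"plan": [0.3,0,0,0,0,0,0,0,0,0,0,0]}}

```text
time_s: 5.32
ee_pos: [397.6, 233.0, 198.9]
ee_rot: [180.0, 0.2, 97.0]
force: [1.1, -5.5, 0.9]
gripper_width: 0.1
gripper_force: 2.9
```

>>> {"name": "step_arm", "arguments": {"plan": [0.2,0,0,0,0,0,0,0,0,0,0,0]}}

```text
time_s: 5.48
ee_pos: [397.5, 233.3, 198.9]
ee_rot: [180.0, 0.5, 97.1]
force: [1.6, -11.0, 2.4]
gripper_width: 0.3
gripper_force: 5.6
```

>>> {"name": "step_arm", "arguments": {"plan": [-1.0,0,-1.0,0,0,0,-2.0,0,-2.0,0,0,0,-2.7,2.3,0,0,0,0,-2.7,2.3,0,0,0,0,-2.7,2.3,0,0,0,0], "hand": 5.5}}

```text
time_s: 5.9
ee_pos: [480.2, 133.9, 230.4]
ee_rot: [179.8, -0.1, 97.0]
force: [0.7, 0.7, -0.3]
gripper_width: 30.7
gripper_force: 0.0
```

>>> {"name": "step_arm", "arguments": {"plan": [-2.9,2.4,0.2,0,0,0,-2.9,2.4,0.2,0,0,0,-2.9,2.4,0.2,0,0,0,-2.9,2.4,0.2,0,0,0,-2.9,2.4,0.2,0,0,0]}}

```text
time_s: 6.32
ee_pos: [617.2, 3.9, 219.7]
ee_rot: [179.9, -0.0, 97.0]
force: [-0.4, 0.0, 0.3]
gripper_width: 54.8
gripper_force: 0.0
```

>>> {"name": "step_arm", "arguments": {"plan": [-2.8,2.4,1.0,0,0,0,-2.8,2.4,1.0,0,0,0,0,0,0,0,0,0]}}

```text
time_s: 6.57
ee_pos: [673.6, -49.2, 196.0]
ee_rot: [-180.0, 0.1, 96.7]
force: [0.4, -0.1, -0.2]
gripper_width: 55.0
gripper_force: 0.0
```

```bash
python3 -c "
from h import *
p=grab('top');print(viewer.pinpoint('lever_knob',p)[:2])
p=grab('wrist','w2.png');print(p['position'],p['attitude'])
for r in viewer.pinpoint('bush_a',p)+viewer.boxes_of('bush_a',p): print(r['location'],r['score'],at(p,r['location'],0),at(p,r['location'],32))
go(677,-51,15)
"
```

```text
[{'location': [182.2, 311.7], 'score': 0.86}]
[660.98983482  23.87677554 354.15337105] [ 1.65690636e+02 -1.28585114e-02  6.99755612e+00]
[331.8, 221.3] 0.67 [679.22671936 -47.86564241   0.        ] [677.57890135 -41.38326059  32.        ]
[335.5, 228.5] 0.78 [683.33981532 -53.96034201   0.        ] [681.32035304 -46.92726549  32.        ]
tool shift cm [-0.84  0.62 18.49] turn z rad -0.0 q6 -11.7 pos [669.8 -43.4 199.9] yaw 97.0
```

View pics/w2.png

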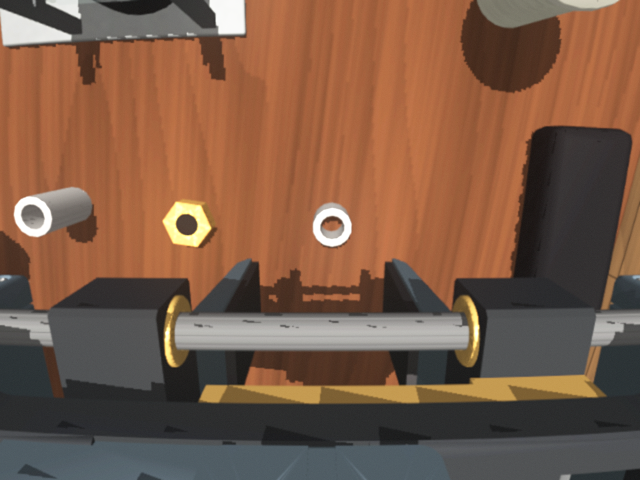

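Wrist view: the bush ring is at (332,226), between the fingers' line and ahead of it. The nut at (187,224) and the offcut at (40,212) are well clear. Descending.

>>> {"name": "step_arm", "arguments": {"plan": [-0.33,0.37,3.6,0,0,0,-0.33,0.37,3.6,0,0,0,0,0,3.6,0,0,0,0,0,3.6,0,0,0,0,0,2.5,0,0,0]}}

```text
time_s: 7.23
ee_pos: [676.5, -48.5, 28.1]
ee_rot: [-179.9, -0.0, 97.1]
force: [-0.2, 0.2, -0.6]
gripper_width: 55.3
gripper_force: 0.0
```

>>> {"name": "step_arm", "arguments": {"plan": [0,0,0.9,0,0,0,0,0,0.55,0,0,0,0,0,0,0,0,0]}}

```text
time_s: 7.48
ee_pos: [678.6, -49.3, 16.1]
ee_rot: [180.0, 0.0, 97.0]
force: [0.4, 0.6, 0.3]
gripper_width: 55.1
gripper_force: 0.0
```

>>> {"name": "step_arm", "arguments": {"plan": [0,0,0,0,0,0,0,0,0,0,0,0,0,0,0,0,0,0,0,0,0,0,0,0,0,0,0,0,0,0], "hand": 1.5, "newtons": 30}}

```text
time_s: 7.9
ee_pos: [679.3, -50.1, 17.0]
ee_rot: [179.9, 0.0, 97.0]
force: [0.1, -0.3, 5.1]
gripper_width: 31.2
gripper_force: 30.0
```

>>> {"name": "step_arm", "arguments": {"plan": [0,0,-1,0,0,0,0,0,-3,0,0,0,0,0,-3,0,0,0,0,0,0,0,0,0]}}

```text
time_s: 8.23
ee_pos: [682.2, -50.3, 92.3]
ee_rot: [179.4, 0.1, 97.0]
force: [1.3, 0.5, -0.3]
gripper_width: 31.2
gripper_force: 30.0
```

```bash
python3 -c "
from h import *
p=grab('wrist','w3.png');print(sensors.state()['gripper_width'])
go(494,191,245,97)
"
```

```text
31.01063490032637
tool shift cm [ 26.22 -15.61 -15.53] turn z rad -0.0 q6 -12.2 pos [680.8 -50.2  89.7] yaw 97.0
```

View pics/w3.png

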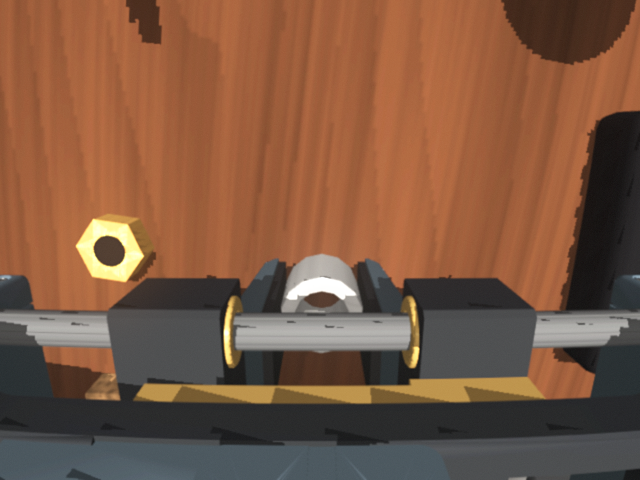

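Bush held. Carrying it over the mouth.

>>> {"name": "step_arm", "arguments": {"plan": [0,0,-3,0,0,0,0,0,-3.5,0,0,0,1.2,-0.8,-3.5,0,0,0,2.5,-1.5,-2.5,0,0,0,2.5,-1.5,-2,0,0,0]}}

```text
time_s: 8.7
ee_pos: [633.0, 6.9, 231.7]
ee_rot: [180.0, 0.0, 96.9]
force: [0.3, 1.1, -0.8]
gripper_width: 31.1
gripper_force: 30.0
```

>>> {"name": "step_arm", "arguments": {"plan": [3.0,-1.8,-1,0,0,0,3.0,-1.8,0,0,0,0,3.0,-1.8,0,0,0,0,3.0,-1.8,0,0,0,0,3.0,-1.8,0,0,0,0]}}

```text
time_s: 9.12
ee_pos: [523.5, 145.7, 239.3]
ee_rot: [-179.9, 0.0, 97.0]
force: [0.3, 0.2, -0.4]
gripper_width: 31.2
gripper_force: 30.0
```

>>> {"name": "step_arm", "arguments": {"plan": [2.5,-1.5,0,0,0,0,1.5,-0.8,0,0,0,0,1.0,-0.5,0,0,0,0,0,0,0,0,0,0,0,0,0,0,0,0]}}

```text
time_s: 9.53
ee_pos: [491.8, 190.9, 239.9]
ee_rot: [-180.0, 0.1, 97.0]
force: [0.6, -0.7, -1.5]
gripper_width: 30.9
gripper_force: 30.0
```

```bash
python3 -c "
from h import *
p=grab('wrist','w4.png')
go(494,193,190,97)
"
```

```text
tool shift cm [0.23 0.21 5.  ] turn z rad -0.0 q6 13.0 pos [492.2 190.5 240. ] yaw 97.0
```

View pics/w4.png

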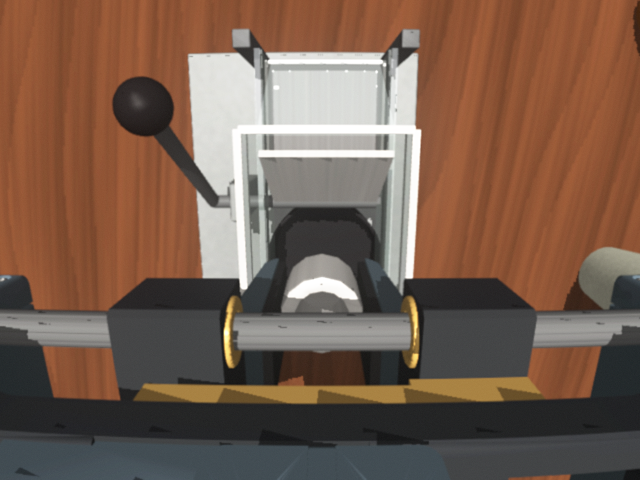

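The flap leans over the tray half and the black tub is open below, with the bush centred in the collar. Lowering and releasing.

>>> {"name": "step_arm", "arguments": {"plan": [0.1,0.1,1.5,0,0,0,0.1,0.1,2,0,0,0,0,0,1.4,0,0,0,0,0,0,0,0,0]}}

```text
time_s: 9.92
ee_pos: [492.5, 191.5, 188.2]
ee_rot: [-179.6, 0.1, 96.9]
force: [-0.2, -0.3, -1.0]
gripper_width: 31.3
gripper_force: 30.0
```

>>> {"name": "step_arm", "arguments": {"plan": [0,0,0,0,0,0,0,0,0,0,0,0,0,0,0,0,0,0,0,0,0,0,0,0], "hand": 5}}

```text
time_s: 10.25
ee_pos: [494.3, 193.4, 192.6]
ee_rot: [179.9, -0.0, 97.0]
force: [0.2, 0.3, -0.3]
gripper_width: 49.7
gripper_force: 0.0
```

>>> {"name": "step_arm", "arguments": {"plan": [0,0,-2,0,0,0,0,0,-3,0,0,0,0,0,-2,0,0,0,0,0,0,0,0,0]}}

```text
time_s: 10.58
ee_pos: [495.9, 194.3, 266.9]
ee_rot: [179.4, -0.1, 97.0]
force: [0.5, 0.6, 0.1]
gripper_width: 50.1
gripper_force: 0.0
```

```bash
python3 -c "
from h import *
p=grab('wrist','w5.png');s=grab('scene')
a=p['img'][:, :];b=s['img'][180:420,340:560]
cv2.imwrite('pics/c5.png',np.hstack([cv2.resize(a,(440,330)),cv2.resize(b,(303,330))])[:,:,::-1])
go(450,-290,200,60)
"
```

```text
tool shift cm [-47.46 -10.24   6.25] turn z rad 0.646 q6 13.2 pos [493.8 193.5 262.5] yaw 97.0
```

View pics/c5.png

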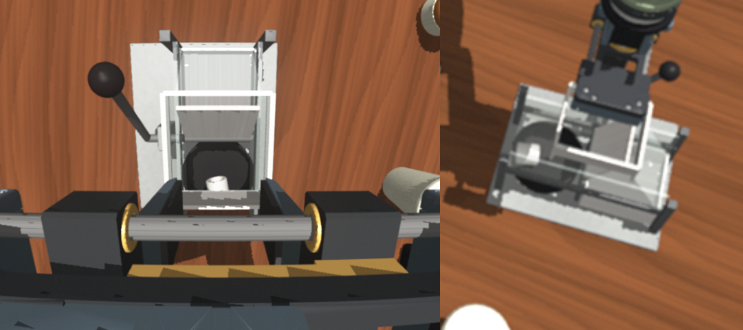

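The bush lies in the tub (white ring in the black tub). Next is the other bush.

>>> {"name": "step_arm", "arguments": {"plan": [-3.8,-0.72,0,0,0,0,-3.8,-0.72,0,0,0,0,-3.8,-0.72,0,0,0,0,-3.8,-0.72,0,0,0,0,-3.8,-0.72,0,0,0,0], "hand": 5.5}}

```text
time_s: 11.1
ee_pos: [479.6, -1.1, 260.1]
ee_rot: [-179.9, -0.0, 97.0]
force: [0.2, -0.4, -0.9]
gripper_width: 55.1
gripper_force: 0.0
```

>>> {"name": "step_arm", "arguments": {"plan": [-3.8,-0.72,0.5,0,0,0,-3.8,-0.72,0.5,0,0,0,-3.8,-0.72,1,0,0,0,-3.8,-0.72,1,0,0,0,-3.8,-0.72,1,0,0,0]}}

```text
time_s: 11.52
ee_pos: [467.0, -194.1, 219.9]
ee_rot: [-179.9, -0.1, 97.0]
force: [-0.1, 0.7, -1.0]
gripper_width: 54.9
gripper_force: 0.0
```

>>> {"name": "step_arm", "arguments": {"plan": [-3.8,-0.72,1.5,0,0,0,-3.8,-0.72,1.5,0,0,0,-3.0,-0.72,1.2,0,0,0,0,0,0,0,0,0,0,0,0,0,0,0]}}

```text
time_s: 11.93
ee_pos: [458.3, -301.0, 177.2]
ee_rot: [-179.8, -0.2, 96.8]
force: [0.7, -0.1, 0.2]
gripper_width: 54.7
gripper_force: 0.0
```

```bash
python3 -c "
from h import *
p=grab('wrist','w6.png')
for r in viewer.pinpoint('bush_a',p)+viewer.boxes_of('bush_a',p): print(r['location'],r['score'],at(p,r['location'],0),at(p,r['location'],16))
print(proj(p,[[461,-311,0],[461,-311,32]]))
go(462,-311,16,97)
"
```

```text
[323.5, 236.8] 0.71 [ 460.24485014 -313.06986038    0.        ] [ 459.70969382 -309.18248688   16.        ]
[326.2, 246.9] 0.75 [ 463.59785227 -321.55111072    0.        ] [ 462.90182321 -317.25681774   16.        ]
[[324.69026297 234.53621444]
 [324.95520376 244.26115602]]
tool shift cm [-1.19  0.08 16.34] turn z rad 0.001 q6 -41.3 pos [ 459.7 -299.3  179.4] yaw 97.0
```

View pics/w6.png

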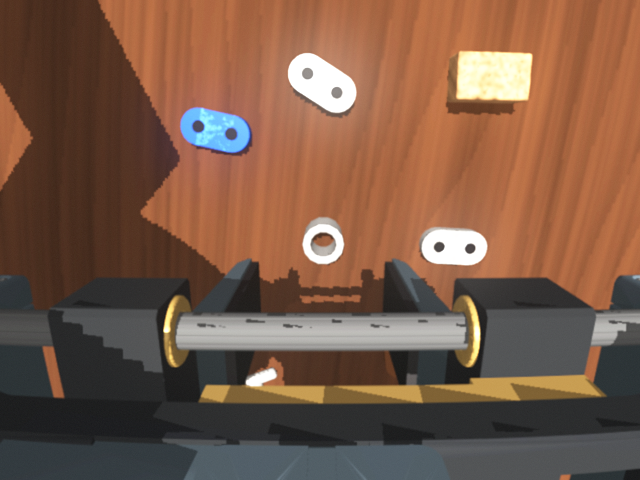

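The ring is at (323,242), as predicted. Grasp it.

>>> {"name": "step_arm", "arguments": {"plan": [-0.6,0,3.6,0,0,0,-0.55,0,3.6,0,0,0,0,0,3.6,0,0,0,0,0,3.0,0,0,0,0,0,1.8,0,0,0]}}

```text
time_s: 12.5
ee_pos: [460.2, -309.4, 21.1]
ee_rot: [-179.8, -0.1, 97.1]
force: [0.3, 1.3, -0.5]
gripper_width: 55.2
gripper_force: 0.0
```

>>> {"name": "step_arm", "arguments": {"plan": [0,0,0.7,0,0,0,0,0,0,0,0,0,0,0,0,0,0,0]}}

```text
time_s: 12.75
ee_pos: [462.1, -311.3, 17.4]
ee_rot: [179.9, 0.1, 97.1]
force: [1.0, -0.6, 0.1]
gripper_width: 55.1
gripper_force: 0.0
```

>>> {"name": "step_arm", "arguments": {"plan": [0,0,0,0,0,0,0,0,0,0,0,0,0,0,0,0,0,0,0,0,0,0,0,0,0,0,0,0,0,0], "hand": 1.5}}

```text
time_s: 13.17
ee_pos: [461.3, -312.0, 17.1]
ee_rot: [180.0, 0.0, 97.0]
force: [-0.8, 1.4, 4.5]
gripper_width: 30.6
gripper_force: 30.0
```

>>> {"name": "step_arm", "arguments": {"plan": [0,0,-1,0,0,0,0,0,-3,0,0,0,0,0,-3.5,0,0,0,0,0,-3.5,0,0,0,0,0,-3.5,0,0,0]}}

```text
time_s: 13.58
ee_pos: [460.6, -311.6, 163.3]
ee_rot: [-180.0, -0.0, 97.0]
force: [0.5, -0.6, -0.9]
gripper_width: 30.8
gripper_force: 30.0
```

>>> {"name": "step_arm", "arguments": {"plan": [0,0,-3.5,0,0,0,0,0,-3,0,0,0,0,0,-1.5,0,0,0,0,0,0,0,0,0]}}

```text
time_s: 13.92
ee_pos: [462.6, -312.9, 246.3]
ee_rot: [179.6, 0.4, 97.0]
force: [1.3, -0.7, -1.2]
gripper_width: 30.6
gripper_force: 30.0
```

```bash
python3 -c "
from h import *
print(sensors.state()['gripper_width'])
go(494,193,240,97)
p=grab('wrist')
"
```

```text
30.552292174965647
tool shift cm [49.84  9.27  0.63] turn z rad -0.0 q6 -42.2 pos [ 462.6 -312.9  246.3] yaw 97.0
```

>>> {"name": "step_arm", "arguments": {"plan": [2,0.6,0,0,0,0,3,0.6,0,0,0,0,3.6,0.6,0,0,0,0,3.6,0.6,0,0,0,0,3.6,0.6,0,0,0,0]}}

```text
time_s: 14.38
ee_pos: [470.2, -149.6, 239.1]
ee_rot: [-179.8, -0.1, 96.9]
force: [0.8, -0.3, -1.4]
gripper_width: 30.5
gripper_force: 30.0
```

>>> {"name": "step_arm", "arguments": {"plan": [3.6,0.6,0,0,0,0,3.6,0.6,0,0,0,0,3.6,0.6,0,0,0,0,3.6,0.6,0,0,0,0,3.6,0.6,0,0,0,0]}}

```text
time_s: 14.8
ee_pos: [477.9, 32.6, 239.4]
ee_rot: [-179.8, -0.0, 97.0]
force: [1.4, -0.6, -1.5]
gripper_width: 30.6
gripper_force: 30.0
```

>>> {"name": "step_arm", "arguments": {"plan": [3.6,0.6,0,0,0,0,3.6,0.6,0,0,0,0,3.6,0.7,0,0,0,0,3,0.7,0,0,0,0,2.2,0.7,0,0,0,0]}}

```text
time_s: 15.22
ee_pos: [491.3, 196.0, 239.1]
ee_rot: [-179.7, 0.0, 97.1]
force: [1.2, -0.5, -1.0]
gripper_width: 30.5
gripper_force: 30.0
```

>>> {"name": "step_arm", "arguments": {"plan": [0,0,0,0,0,0,0,0,0,0,0,0]}}

```text
time_s: 15.38
ee_pos: [491.7, 194.2, 239.2]
ee_rot: [-179.7, 0.1, 97.1]
force: [-0.1, 0.1, -1.4]
gripper_width: 31.0
gripper_force: 30.0
```

```bash
python3 -c "
from h import *
print(sensors.state()['gripper_width'])
go(494,193,190,97)
"
```

```text
30.95452761499946
tool shift cm [-0.15  0.21  4.92] turn z rad 0.002 q6 13.2 pos [491.7 194.2 239.2] yaw 97.1
```

>>> {"name": "step_arm", "arguments": {"plan": [0,0.1,1.5,0,0,0,0,0.1,2,0,0,0,0,0,1.4,0,0,0,0,0,0,0,0,0]}}

```text
time_s: 15.72
ee_pos: [492.1, 191.7, 188.5]
ee_rot: [-179.5, 0.2, 96.9]
force: [-0.3, 0.2, -0.3]
gripper_width: 30.5
gripper_force: 30.0
```

>>> {"name": "step_arm", "arguments": {"plan": [0,0,0,0,0,0,0,0,0,0,0,0,0,0,0,0,0,0,0,0,0,0,0,0], "hand": 5}}

```text
time_s: 16.05
ee_pos: [495.4, 194.0, 193.6]
ee_rot: [179.9, -0.0, 97.0]
force: [-0.0, 0.7, 0.8]
gripper_width: 49.8
gripper_force: 0.0
```

>>> {"name": "step_arm", "arguments": {"plan": [0,0,-2,0,0,0,0,0,-3,0,0,0,0,0,-2,0,0,0,0,0,0,0,0,0]}}

```text
time_s: 16.38
ee_pos: [497.2, 194.9, 267.9]
ee_rot: [179.4, -0.1, 97.0]
force: [0.3, -0.3, 1.0]
gripper_width: 49.9
gripper_force: 0.0
```

```bash
python3 -c "
from h import *
p=grab('wrist','w7.png');s=grab('scene')
a=p['img'][:, :];b=s['img'][180:420,340:560]
cv2.imwrite('pics/c7.png',np.hstack([cv2.resize(a,(440,330)),cv2.resize(b,(303,330))])[:,:,::-1])
go(382,335,225,97)
"
```

```text
tool shift cm [15.36 -9.52  3.85] turn z rad -0.0 q6 13.2 pos [495.1 194.1 263.5] yaw 97.0
```

View pics/c7.png

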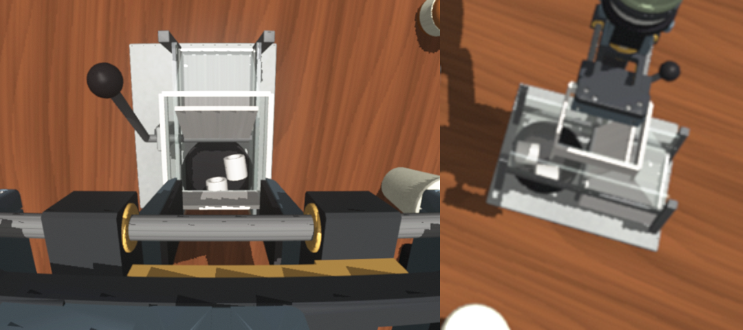

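Both bushes are in the tub. Now I'll push the lever to −y from the other side.

>>> {"name": "step_arm", "arguments": {"plan": [2.7,-1.84,0.5,0,0,0,2.7,-1.84,0.5,0,0,0,2.7,-1.84,0.5,0,0,0,2.7,-1.84,0.5,0,0,0,2.7,-1.84,0.5,0,0,0], "hand": 0}}

```text
time_s: 16.9
ee_pos: [385.3, 317.1, 235.8]
ee_rot: [-179.9, 0.1, 97.0]
force: [0.6, 1.4, -0.8]
gripper_width: 19.4
gripper_force: 0.0
```

>>> {"name": "step_arm", "arguments": {"plan": [0,0,0,0,0,0,0,0,2,0,0,0,0,0,1.9,0,0,0,0,0,0,0,0,0,0,0,0,0,0,0]}}

```text
time_s: 17.32
ee_pos: [386.5, 315.9, 197.2]
ee_rot: [-179.8, 0.1, 97.0]
force: [0.8, 0.3, 0.3]
gripper_width: 0.6
gripper_force: 0.0
```

>>> {"name": "step_arm", "arguments": {"plan": [-1.2,0,0,0,0,0,-1.2,0,0,0,0,0,-1.2,0,0,0,0,0,-1.2,0,0,0,0,0,-1.2,0,0,0,0,0]}}

```text
time_s: 17.73
ee_pos: [394.8, 255.8, 199.2]
ee_rot: [179.9, -0.0, 96.9]
force: [-0.1, 1.0, 0.5]
gripper_width: 0.5
gripper_force: 0.6
```

>>> {"name": "step_arm", "arguments": {"plan": [-1.2,0,0,0,0,0,-1.2,0,0,0,0,0,-1.2,0,0,0,0,0,-1.2,0,0,0,0,0,-1.2,0,0,0,0,0]}}

```text
time_s: 18.15
ee_pos: [401.5, 196.3, 198.2]
ee_rot: [-180.0, 0.0, 97.0]
force: [0.7, 0.5, -0.8]
gripper_width: 0.2
gripper_force: 0.4
```

```bash
python3 -c "
from h import *
go(407,163,199,97)
"
```

```text
tool shift cm [-3.37  0.14 -0.08] turn z rad -0.0 q6 17.6 pos [401.5 196.3 198.2] yaw 97.0
```

>>> {"name": "step_arm", "arguments": {"plan": [-1,0,0,0,0,0,-1,0,0,0,0,0,-0.8,0,0,0,0,0,-0.4,0,0,0,0,0,0,0,0,0,0,0]}}

```text
time_s: 18.57
ee_pos: [405.4, 166.0, 198.4]
ee_rot: [-180.0, -0.1, 96.9]
force: [-0.5, 2.4, -0.7]
gripper_width: 0.2
gripper_force: 1.2
```

>>> {"name": "step_arm", "arguments": {"plan": [-0.3,0,0,0,0,0,0,0,0,0,0,0]}}

```text
time_s: 18.73
ee_pos: [405.5, 165.5, 198.4]
ee_rot: [-180.0, -0.4, 96.9]
force: [-2.3, 10.2, -1.6]
gripper_width: 0.6
gripper_force: 5.1
```

>>> {"name": "step_arm", "arguments": {"plan": [-0.3,0,0,0,0,0,0,0,0,0,0,0]}}

```text
time_s: 18.9
ee_pos: [405.6, 165.1, 198.5]
ee_rot: [-180.0, -0.7, 96.8]
force: [-3.3, 17.3, -3.3]
gripper_width: 0.5
gripper_force: 9.2
```

>>> {"name": "step_arm", "arguments": {"plan": [2,0,0,0,0,0,0.5,0,-2.5,0,0,0,0,0,-2.5,0,0,0,-3,0,0,0,0,0,-3.8,0,0,0,0,0], "hand": 5}}

```text
time_s: 19.32
ee_pos: [412.7, 118.3, 250.0]
ee_rot: [179.8, 0.0, 97.3]
force: [0.1, -1.6, -0.3]
gripper_width: 31.2
gripper_force: 0.0
```

>>> {"name": "step_arm", "arguments": {"plan": [-3.8,0,0,0,0,0,-3.8,0,0,0,0,0,-3.8,0,0,0,0,0,-3.8,0,0,0,0,0,-3.8,0,0,0,0,0]}}

```text
time_s: 19.73
ee_pos: [434.4, -73.4, 248.7]
ee_rot: [180.0, 0.1, 97.0]
force: [0.8, -0.1, -0.1]
gripper_width: 50.2
gripper_force: 0.0
```

>>> {"name": "step_arm", "arguments": {"plan": [-3.8,0,1,0,0,0,-3.8,0,1.5,0,0,0,-3,0,1.5,0,0,0,0,0,0,0,0,-0.125,0,0,0,0,0,-0.125]}}

```text
time_s: 20.15
ee_pos: [446.9, -178.4, 207.1]
ee_rot: [-179.8, -0.1, 111.5]
force: [-0.3, -0.9, 0.5]
gripper_width: 50.1
gripper_force: 0.0
```

>>> {"name": "step_arm", "arguments": {"plan": [0,0,0,0,0,-0.125,0,0,0,0,0,-0.125,0,0,0,0,0,-0.125,0,0,0,0,0,-0.125,0,0,0,0,0,-0.125]}}

```text
time_s: 20.57
ee_pos: [447.5, -176.8, 208.4]
ee_rot: [-179.9, -0.0, 147.5]
force: [0.6, -0.0, -1.0]
gripper_width: 50.4
gripper_force: 0.0
```

>>> {"name": "step_arm", "arguments": {"plan": [0,0,0,0,0,-0.12,0,0,0,0,0,0]}}

```text
time_s: 20.73
ee_pos: [447.5, -176.7, 208.4]
ee_rot: [-179.9, -0.0, 154.2]
force: [0.1, -0.3, -0.5]
gripper_width: 49.8
gripper_force: 0.0
```

```bash
python3 -c "
from h import *
t=grab('top');print(viewer.pinpoint('lever_knob',t)[:1],proj(t,[412,133,196]))
p=grab('wrist','w8.png')
for r in viewer.pinpoint('blank_a',p)+viewer.boxes_of('blank_a',p): print(r['location'],r['score'],at(p,r['location'],0),at(p,r['location'],12))
go(445,-194,16,154)
"
```

```text
[{'location': [250.2, 300.7], 'score': 0.86}] [[250.44697954 299.80977685]]
[222.2, 162.7] 0.79 [ 365.87764639 -234.92111774    0.        ] [ 366.46226822 -231.9789245    12.        ]
[305.4, 221.8] 0.62 [ 446.34909278 -192.4680743     0.        ] [ 444.2843107  -190.92358502   12.        ]
[259.7, 372.4] 0.56 [ 566.01166085 -304.66669378    0.        ] [ 560.00716485 -299.42823011   12.        ]
[219.0, 162.4] 0.85 [ 364.36974173 -237.36087272    0.        ] [ 365.0040091  -234.33835414   12.        ]
[263.1, 374.9] 0.63 [ 570.09401683 -302.92301509    0.        ] [ 563.95511527 -297.74195948   12.        ]
[305.7, 222.9] 0.58 [ 447.38904171 -192.6810819     0.        ] [ 445.29002084 -191.12957967   12.        ]
tool shift cm [-0.54 -1.68 19.24] turn z rad -0.001 q6 -86.8 pos [ 447.5 -176.6  208.4] yaw 153.9
```

View pics/w8.png

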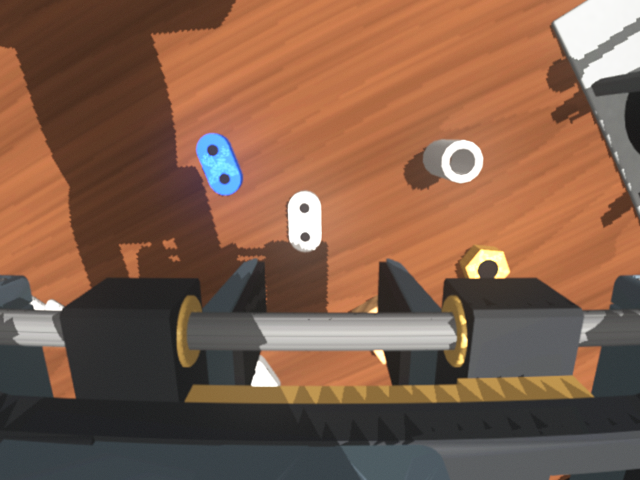

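The lever is at the −y stop. The white blank is at (305,221), aligned with the jaws. Descending.

>>> {"name": "step_arm", "arguments": {"plan": [-0.2,-0.75,3.6,0,0,0,-0.25,-0.75,3.6,0,0,0,0,0,3.6,0,0,0,0,0,3.6,0,0,0,0,0,2.6,0,0,0]}}

```text
time_s: 21.4
ee_pos: [443.8, -191.6, 36.0]
ee_rot: [-180.0, -0.1, 153.9]
force: [-0.2, 0.7, 0.3]
gripper_width: 50.4
gripper_force: 0.0
```

>>> {"name": "step_arm", "arguments": {"plan": [0,0,1.5,0,0,0,0,0,0.7,0,0,0,0,0,0,0,0,0,0,0,0,0,0,0]}}

```text
time_s: 21.73
ee_pos: [445.5, -192.2, 16.7]
ee_rot: [-180.0, 0.0, 154.0]
force: [0.7, -0.5, 0.4]
gripper_width: 50.2
gripper_force: 0.0
```

```bash
python3 -c "
from h import *
go(445,-192,15.5,154)
"
```

```text
tool shift cm [ 0.05 -0.    0.12] turn z rad -0.001 q6 -88.6 pos [ 445.5 -192.2   16.7] yaw 154.0
```

>>> {"name": "step_arm", "arguments": {"plan": [0,0,0.12,0,0,0,0,0,0,0,0,0,0,0,0,0,0,0,0,0,0,0,0,0,0,0,0,0,0,0], "hand": 1.5}}

```text
time_s: 22.15
ee_pos: [445.3, -192.1, 15.7]
ee_rot: [-180.0, 0.1, 154.0]
force: [-0.5, 0.4, 2.2]
gripper_width: 27.5
gripper_force: 30.0
```

>>> {"name": "step_arm", "arguments": {"plan": [0,0,-0.6,0,0,0,0,0,-2,0,0,0,0,0,-3.5,0,0,0,0,0,-3.5,0,0,0,0,0,-3.5,0,0,0]}}

```text
time_s: 22.57
ee_pos: [444.3, -191.6, 147.7]
ee_rot: [-180.0, -0.1, 154.0]
force: [1.5, -0.1, -1.9]
gripper_width: 27.8
gripper_force: 30.0
```

>>> {"name": "step_arm", "arguments": {"plan": [0,0,-3.5,0,0,0,0,0,-3.5,0,0,0,0,0,-2.5,0,0,0,0,0,0,0,0,0.12,0,0,0,0,0,0.12]}}

```text
time_s: 22.98
ee_pos: [445.5, -192.2, 243.6]
ee_rot: [179.9, 0.2, 139.9]
force: [-0.3, -0.0, -2.1]
gripper_width: 27.5
gripper_force: 30.0
```

>>> {"name": "step_arm", "arguments": {"plan": [0,0,0,0,0,0.12,0,0,0,0,0,0.12,0,0,0,0,0,0.12,0,0,0,0,0,0.12,0,0,0,0,0,0.12]}}

```text
time_s: 23.4
ee_pos: [444.5, -191.7, 241.3]
ee_rot: [-180.0, -0.0, 105.5]
force: [-0.1, 0.2, -2.1]
gripper_width: 27.9
gripper_force: 30.0
```

>>> {"name": "step_arm", "arguments": {"plan": [0,0,0,0,0,0.12,0,0,0,0,0,0.035,0,0,0,0,0,0]}}

```text
time_s: 23.65
ee_pos: [444.6, -191.7, 241.3]
ee_rot: [-180.0, -0.0, 97.0]
force: [0.3, -0.7, -1.7]
gripper_width: 27.2
gripper_force: 30.0
```

```bash
python3 -c "
from h import *
p=grab('wrist','w9.png');print(sensors.state()['gripper_width'])
go(490,225,245,97)
"
```

```text
27.581866615630297
tool shift cm [40.81  9.61 -0.37] turn z rad 0.001 q6 -31.7 pos [ 444.6 -191.8  241.3] yaw 97.0
```

View pics/w9.png

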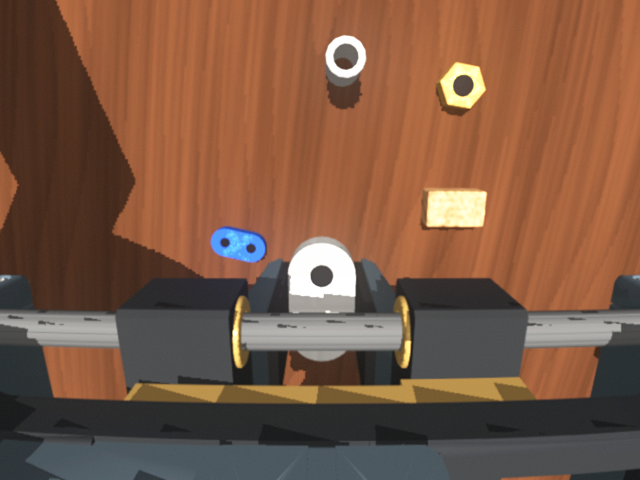

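Blank held level. Carrying it to the mouth's +y half.

>>> {"name": "step_arm", "arguments": {"plan": [2.5,0.74,0,0,0,0,3.4,0.74,0,0,0,0,3.4,0.74,0,0,0,0,3.4,0.74,0,0,0,0,3.4,0.74,0,0,0,0]}}

```text
time_s: 24.12
ee_pos: [461.8, -26.2, 241.3]
ee_rot: [-180.0, 0.0, 97.0]
force: [-0.1, -1.1, -1.7]
gripper_width: 27.9
gripper_force: 30.0
```

>>> {"name": "step_arm", "arguments": {"plan": [3.4,0.74,0,0,0,0,3.4,0.74,0,0,0,0,3.4,0.74,0,0,0,0,3.4,0.74,0,0,0,0,3.4,0.74,0,0,0,0]}}

```text
time_s: 24.53
ee_pos: [477.8, 147.3, 241.4]
ee_rot: [180.0, 0.0, 97.1]
force: [-0.4, -0.1, -0.3]
gripper_width: 28.1
gripper_force: 30.0
```

>>> {"name": "step_arm", "arguments": {"plan": [3.4,0.74,0,0,0,0,2.4,0.74,0,0,0,0,1.2,0.74,0,0,0,0,0,0,0,0,0,0,0,0,0,0,0,0]}}

```text
time_s: 24.95
ee_pos: [491.6, 217.4, 240.9]
ee_rot: [-179.9, 0.1, 97.1]
force: [1.0, -0.3, -1.2]
gripper_width: 27.7
gripper_force: 30.0
```

>>> {"name": "step_arm", "arguments": {"plan": [0,0,1.5,0,0,0,0,0,2,0,0,0,0,0,1.5,0,0,0,0,0,0,0,0,0]}}

```text
time_s: 25.28
ee_pos: [489.6, 215.1, 188.3]
ee_rot: [-179.6, 0.2, 96.9]
force: [-0.4, -0.6, -0.2]
gripper_width: 27.5
gripper_force: 30.0
```

>>> {"name": "step_arm", "arguments": {"plan": [0,0,0,0,0,0,0,0,0,0,0,0,0,0,0,0,0,0,0,0,0,0,0,0], "hand": 5}}

```text
time_s: 25.62
ee_pos: [492.4, 217.8, 192.6]
ee_rot: [179.9, -0.0, 97.0]
force: [-0.8, -0.6, -0.1]
gripper_width: 49.2
gripper_force: 0.0
```

>>> {"name": "step_arm", "arguments": {"plan": [0,0,-2,0,0,0,0,0,-3,0,0,0,0,0,-2,0,0,0,-2,0,0,0,0,0,-3,0,0,0,0,0]}}

```text
time_s: 26.03
ee_pos: [498.8, 169.6, 263.7]
ee_rot: [179.7, -0.1, 97.2]
force: [-0.2, -0.3, -0.5]
gripper_width: 50.0
gripper_force: 0.0
```

```bash
python3 -c "
from h import *
p=grab('wrist','w10.png');s=grab('scene')
a=p['img'][:, :];b=s['img'][180:420,340:560]
cv2.imwrite('pics/c10.png',np.hstack([cv2.resize(a,(440,330)),cv2.resize(b,(303,330))])[:,:,::-1])
go(568,-295,190,177)
"
```

```text
tool shift cm [-46.56   1.44   7.25] turn z rad -1.399 q6 10.4 pos [498.2 165.6 262.5] yaw 96.8
```

View pics/c10.png

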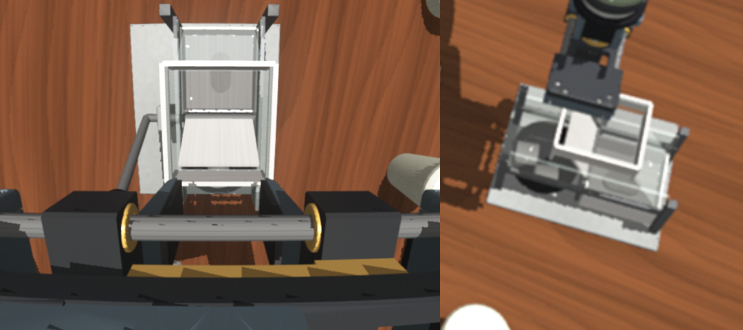

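```bash
python3 -c "
import cv2,numpy as np
from h import *
a=cv2.imread('pics/w10.png')[0:280,180:420]
b=grab('scene')['img'][250:400,420:550][:,:,::-1]
cv2.imwrite('pics/c11.png',np.hstack([cv2.resize(a,(400,467),interpolation=2),cv2.resize(b,(400,467),interpolation=2)]))
"
```

```text
(no output)
```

View pics/c11.png

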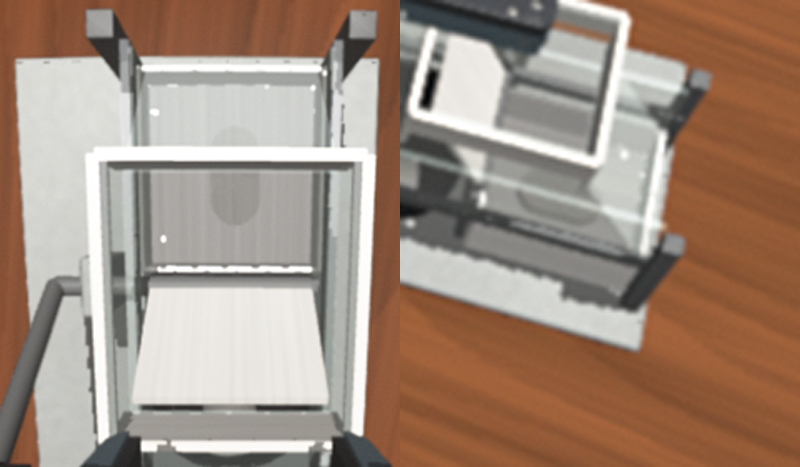

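```bash
python3 -c "
from h import *
p=grab('wrist');s=grab('scene');t=grab('top')
for n,q,u in(('w',p,(321,105)),('s',s,(472,314))):
    print(n,[at(q,u,z).round(1)[:2] for z in(0,15)])
for n,q in(('w',p),('s',s),('t',t)):
    print(n,[(x['location'],x['score'],at(q,x['location'],5).round()[:2]) for x in viewer.pinpoint('blank_a',q)])
print(np.mean([sensors.state()['force'][2] for _ in range(3)]))
a=p['img'][40:150,280:370];print(p['img'][105,280:370:6].mean(1))
"
```

```text
w [array([485.5, 266.2]), array([485.6, 265.1])]
s [array([481.5, 270. ]), array([488.7, 268.9])]
w [([323.2, 103.4], 0.94, array([487., 268.]))]
s [([172.4, 221.6], 0.86, array([ 545., -406.])), ([273.6, 187.8], 0.52, array([ 370., -240.])), ([208.6, 248.6], 0.51, array([ 572., -297.]))]
t [([496.7, 234.6], 0.85, array([ 546., -406.])), ([454.4, 225.8], 0.8, array([ 568., -309.])), ([425.3, 316.2], 0.65, array([ 365., -235.]))]
-0.48871348091566275
[172.         172.         170.33333333 172.         174.66666667
 156.66666667 154.33333333 156.         156.         155.
 168.         173.33333333 169.33333333 168.         169.66666667]
```

The blank lies in the tray, flipped over: the network gives (487,268) at 0.94 and two views agree. Next is the last blank.

>>> {"name": "step_arm", "arguments": {"plan": [-3.84,0.12,0,0,0,0,-3.84,0.12,0,0,0,0,-3.84,0.12,0,0,0,0,-3.84,0.12,0,0,0,0,-3.84,0.12,0,0,0,0]}}

```text
time_s: 26.9
ee_pos: [527.2, -22.7, 261.2]
ee_rot: [180.0, -0.0, 97.1]
force: [0.5, -0.4, 1.1]
gripper_width: 49.8
gripper_force: 0.0
```

>>> {"name": "step_arm", "arguments": {"plan": [-3.84,0.12,0,0,0,0,-3.84,0.12,0,0,0,0,-3.84,0.12,0,0,0,0,-3.84,0.12,0,0,0,0,-3.84,0.12,1,0,0,0]}}

```text
time_s: 27.32
ee_pos: [557.7, -213.3, 253.0]
ee_rot: [179.8, 0.1, 97.0]
force: [0.9, -0.3, 0.6]
gripper_width: 49.7
gripper_force: 0.0
```

>>> {"name": "step_arm", "arguments": {"plan": [-3.84,0.12,2,0,0,0,-3.84,0.12,2,0,0,0,0,0,1,0,0,0.12,0,0,0,0,0,0.12,0,0,0,0,0,0.12]}}

```text
time_s: 27.73
ee_pos: [567.5, -284.8, 200.9]
ee_rot: [-179.8, -0.1, 76.0]
force: [0.6, 0.1, 0.5]
gripper_width: 49.8
gripper_force: 0.0
```

>>> {"name": "step_arm", "arguments": {"plan": [0,0,0,0,0,0.12,0,0,0,0,0,0.12,0,0,0,0,0,0.12,0,0,0,0,0,0.12,0,0,0,0,0,0.12]}}

```text
time_s: 28.15
ee_pos: [568.1, -284.0, 202.5]
ee_rot: [-180.0, 0.0, 41.7]
force: [-0.8, -0.4, -0.5]
gripper_width: 49.6
gripper_force: 0.0
```

>>> {"name": "step_arm", "arguments": {"plan": [0,0,0,0,0,0.12,0,0,0,0,0,0.12,0,0,0,0,0,0.12,0,0,0,0,0,0.12,0,0,0,0,0,0.12]}}

```text
time_s: 28.57
ee_pos: [568.1, -284.0, 202.5]
ee_rot: [-180.0, 0.0, 7.3]
force: [0.5, -0.2, 0.5]
gripper_width: 49.9
gripper_force: 0.0
```

>>> {"name": "step_arm", "arguments": {"plan": [0,0,0,0,0,0.09,0,0,0,0,0,0]}}

```text
time_s: 28.73
ee_pos: [568.1, -284.1, 202.5]
ee_rot: [-180.0, 0.0, 2.4]
force: [0.2, 0.3, 0.5]
gripper_width: 50.3
gripper_force: 0.0
```

```bash
python3 -c "
from h import *
p=grab('wrist','w12.png')
for r in viewer.pinpoint('blank_a',p)+viewer.boxes_of('blank_a',p): print(r['location'],r['score'],at(p,r['location'],0),at(p,r['location'],12))
g=p['img'];print(proj(p,[[568,-308,12],[555,-308.6,12],[581,-307.4,12]]))
go(568,-308,15.5,2.5)
"
```

```text
[347.3, 216.7] 0.83 [ 567.4474837  -307.28424166    0.        ] [ 569.74627348 -306.39877537   12.        ]
[450.2, 249.0] 0.83 [ 541.60754268 -403.99179353    0.        ] [ 544.77116247 -399.86964828   12.        ]
[346.5, 217.4] 0.66 [ 566.77753394 -306.60529737    0.        ] [ 569.09874609 -305.74255448   12.        ]
[[349.02169    218.75803987]
 [348.80192772 233.35621576]
 [349.23965226 203.90547293]]
tool shift cm [-0.1   2.37 18.71] turn z rad 0.002 q6 59.8 pos [ 567.9 -284.2  202.6] yaw 2.6
```

View pics/w12.png

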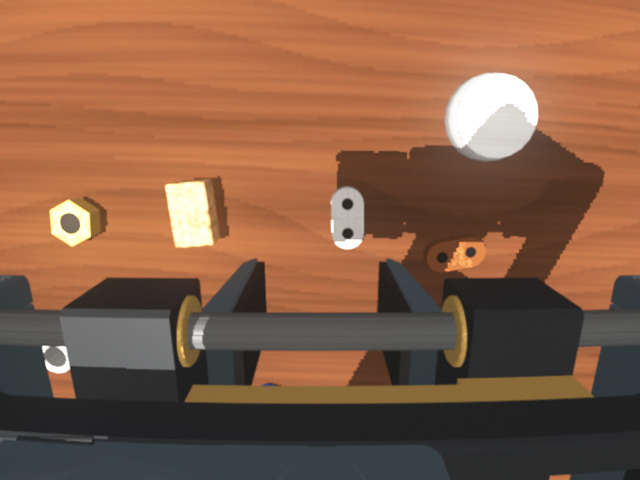

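Blank at (347,218), aligned with the jaws. Grasp it.

>>> {"name": "step_arm", "arguments": {"plan": [0,1.15,3.6,0,0,0,0,1.15,3.6,0,0,0,0,0,3.6,0,0,0,0,0,3.6,0,0,0,0,0,2.5,0,0,0]}}

```text
time_s: 29.3
ee_pos: [567.2, -306.8, 30.4]
ee_rot: [-179.9, 0.2, 2.5]
force: [-0.3, -0.6, 0.2]
gripper_width: 50.1
gripper_force: 0.0
```

>>> {"name": "step_arm", "arguments": {"plan": [0,0,1.2,0,0,0,0,0,0.6,0,0,0,0,0,0,0,0,0,0,0,0,0,0,0]}}

```text
time_s: 29.63
ee_pos: [569.9, -308.1, 17.1]
ee_rot: [179.9, -0.1, 2.5]
force: [0.2, -0.9, 0.9]
gripper_width: 50.0
gripper_force: 0.0
```

>>> {"name": "step_arm", "arguments": {"plan": [0,0,0,0,0,0,0,0,0,0,0,0,0,0,0,0,0,0,0,0,0,0,0,0,0,0,0,0,0,0], "hand": 1.5}}

```text
time_s: 30.05
ee_pos: [569.1, -307.7, 16.5]
ee_rot: [180.0, -0.1, 2.5]
force: [0.0, 1.5, 3.1]
gripper_width: 27.6
gripper_force: 30.0
```

>>> {"name": "step_arm", "arguments": {"plan": [0,0,-0.6,0,0,0,0,0,-2,0,0,0,0,0,-3.5,0,0,0,0,0,-3.5,0,0,0,0,0,-3.5,0,0,0]}}

```text
time_s: 30.47
ee_pos: [568.1, -307.4, 148.0]
ee_rot: [-180.0, 0.1, 2.5]
force: [1.0, -1.0, -0.5]
gripper_width: 27.7
gripper_force: 30.0
```

>>> {"name": "step_arm", "arguments": {"plan": [0,0,-3.5,0,0,0,0,0,-3.5,0,0,0,0,0,-2.5,0,0,0,0,0,0,0,0,-0.12,0,0,0,0,0,-0.12]}}

```text
time_s: 30.88
ee_pos: [569.3, -308.0, 244.7]
ee_rot: [179.8, -0.2, 16.5]
force: [-0.8, 0.4, -0.9]
gripper_width: 27.7
gripper_force: 30.0
```

>>> {"name": "step_arm", "arguments": {"plan": [0,0,0,0,0,-0.12,0,0,0,0,0,-0.12,0,0,0,0,0,-0.12,0,0,0,0,0,-0.12,0,0,0,0,0,-0.12]}}

```text
time_s: 31.3
ee_pos: [568.4, -307.5, 241.8]
ee_rot: [-180.0, 0.0, 50.9]
force: [0.3, -0.2, -0.1]
gripper_width: 27.9
gripper_force: 30.0
```

>>> {"name": "step_arm", "arguments": {"plan": [0,0,0,0,0,-0.12,0,0,0,0,0,-0.12,0,0,0,0,0,-0.12,0,0,0,0,0,-0.12,0,0,0,0,0,-0.12]}}

```text
time_s: 31.72
ee_pos: [568.4, -307.5, 241.7]
ee_rot: [-180.0, -0.0, 85.3]
force: [-0.1, 0.4, -1.0]
gripper_width: 28.2
gripper_force: 30.0
```

>>> {"name": "step_arm", "arguments": {"plan": [0,0,0,0,0,-0.12,0,0,0,0,0,-0.09,0,0,0,0,0,0]}}

```text
time_s: 31.97
ee_pos: [568.4, -307.5, 241.7]
ee_rot: [-180.0, -0.0, 97.1]
force: [-0.2, -1.1, -0.5]
gripper_width: 27.3
gripper_force: 30.0
```

```bash
python3 -c "
from h import *
print(sensors.state()['gripper_width'])
go(491,222,241,97)
"
```

```text
27.29015771097451
tool shift cm [53.5  -1.16  0.07] turn z rad 0.001 q6 -36.5 pos [ 568.4 -307.5  241.7] yaw 97.1
```

>>> {"name": "step_arm", "arguments": {"plan": [2.5,-0.07,0,0,0,0,3.6,-0.07,0,0,0,0,3.6,-0.07,0,0,0,0,3.6,-0.07,0,0,0,0,3.6,-0.07,0,0,0,0]}}

```text
time_s: 32.38
ee_pos: [543.9, -138.9, 241.8]
ee_rot: [-180.0, -0.0, 96.8]
force: [0.3, 0.2, -1.5]
gripper_width: 27.7
gripper_force: 30.0
```

>>> {"name": "step_arm", "arguments": {"plan": [3.6,-0.07,0,0,0,0,3.6,-0.07,0,0,0,0,3.6,-0.07,0,0,0,0,3.6,-0.07,0,0,0,0,3.6,-0.07,0,0,0,0]}}

```text
time_s: 32.8
ee_pos: [518.5, 39.5, 242.0]
ee_rot: [180.0, 0.0, 96.8]
force: [0.6, -0.7, -0.5]
gripper_width: 27.8
gripper_force: 30.0
```

>>> {"name": "step_arm", "arguments": {"plan": [3.6,-0.07,0,0,0,0,3.6,-0.07,0,0,0,0,3.6,-0.07,0,0,0,0,3.6,-0.07,0,0,0,0,2.7,-0.07,0,0,0,0]}}

```text
time_s: 33.22
ee_pos: [494.1, 209.8, 242.0]
ee_rot: [180.0, -0.0, 96.9]
force: [1.1, 0.2, -0.3]
gripper_width: 27.6
gripper_force: 30.0
```

>>> {"name": "step_arm", "arguments": {"plan": [1.5,-0.07,0,0,0,0,0,0,0,0,0,0,0,0,0,0,0,0]}}

```text
time_s: 33.47
ee_pos: [492.1, 222.4, 241.7]
ee_rot: [-180.0, 0.1, 97.0]
force: [-0.0, -0.4, -1.4]
gripper_width: 27.8
gripper_force: 30.0
```

```bash
python3 -c "
from h import *
print(sensors.state()['gripper_width'])
go(491,222,191,97)
"
```

```text
27.759473508433345
tool shift cm [-0.02 -0.12  5.07] turn z rad 0.0 q6 16.1 pos [492.1 222.4 241.7] yaw 97.0
```

>>> {"name": "step_arm", "arguments": {"plan": [0,-0.1,1.5,0,0,0,0,0,2,0,0,0,0,0,1.5,0,0,0,0,0,0,0,0,0]}}

```text
time_s: 33.8
ee_pos: [489.8, 219.7, 188.9]
ee_rot: [-179.6, 0.1, 96.8]
force: [-0.5, -0.4, -1.3]
gripper_width: 27.8
gripper_force: 30.0
```

>>> {"name": "step_arm", "arguments": {"plan": [0,0,0,0,0,0,0,0,0,0,0,0,0,0,0,0,0,0,0,0,0,0,0,0], "hand": 5}}

```text
time_s: 34.13
ee_pos: [492.2, 222.0, 193.0]
ee_rot: [179.9, -0.0, 97.0]
force: [-0.3, -0.6, 0.5]
gripper_width: 49.1
gripper_force: 0.0
```

>>> {"name": "step_arm", "arguments": {"plan": [0,0,-2,0,0,0,0,0,-3,0,0,0,0,0,-2,0,0,0,-2,0,0,0,0,0,-3,0,0,0,0,0]}}

```text
time_s: 34.55
ee_pos: [498.6, 173.8, 264.2]
ee_rot: [179.7, -0.1, 97.2]
force: [0.6, -0.9, -0.5]
gripper_width: 50.1
gripper_force: 0.0
```

>>> {"name": "step_arm", "arguments": {"plan": [0,0,0,0,0,0,0,0,0,0,0,0,0,0,0,0,0,0,0,0,0,0,0,0]}}

```text
time_s: 34.88
ee_pos: [497.5, 173.0, 261.9]
ee_rot: [180.0, -0.0, 97.0]
force: [0.1, -0.1, -0.1]
gripper_width: 50.2
gripper_force: 0.0
```

```bash
python3 -c "
from h import *
p=grab('wrist','w13.png');s=grab('scene')
for n,q in(('w',p),('s',s)):
    print(n,[(x['location'],round(x['score'],2),at(q,x['location'],5).round()[:2]) for x in viewer.pinpoint('blank_a',q)])
a=p['img'][0:280,180:420];b=s['img'][150:350,200:540]
cv2.imwrite('pics/c13.png',np.hstack([cv2.resize(a,(343,400)),cv2.resize(b,(450,400))])[:,:,::-1])
"
```

```text
w [([323.0, 110.2], 0.97, array([487., 267.])), ([327.6, 159.8], 0.88, array([497., 220.])), ([322.9, 172.6], 0.35, array([494., 207.]))]
s [([175.0, 222.2], 0.56, array([ 544., -399.])), ([273.4, 191.8], 0.53, array([ 381., -236.]))]
```

View pics/c13.png

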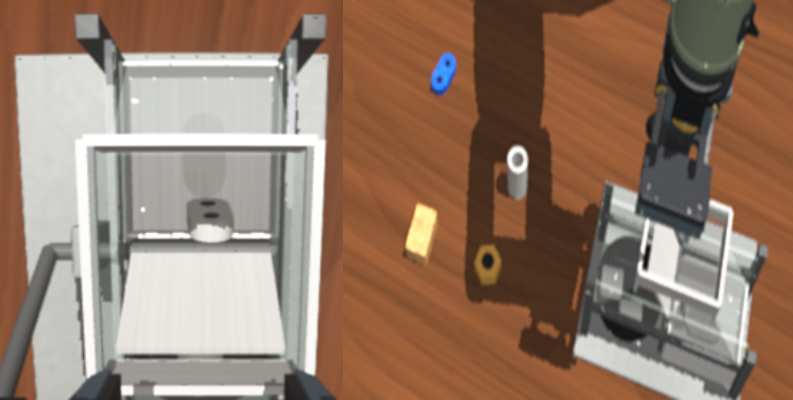

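The second blank went to the tray side but stands tilted near the inner wall, with its holes at about (207,203) and (211,215) in the crop. I'll check that it's at rest and estimate its pose.

```bash
python3 -c "
from h import *
from scipy.optimize import least_squares
p=grab('wrist')
o=cv2.imread('pics/w13.png')[:,:,::-1]
d=cv2.absdiff(p['img'],o)[80:200,280:380].max();print('diff',d)
g=p['img'][125:185,295:360]
cv2.imwrite('pics/c14.png',cv2.resize(g,(780,720)[:2] if 0 else (650,600),interpolation=cv2.INTER_CUBIC)[:,:,::-1])
O=np.array([492,208]);yw=np.radians(7)
print('tray wall rim z40, y=5,8; floor', proj(p,[[O[0]+x*np.cos(yw)-y*np.sin(yw),O[1]+x*np.sin(yw)+y*np.cos(yw),z] for x,y,z in((0,5,40),(0,8,40),(0,111,40),(0,10,3),(0,0,78))]).round(1))
print(p['position'])
"
```

```text
diff 42
tray wall rim z40, y=5,8; floor [[321.  168.8]
 [321.  165.5]
 [321.3  46.3]
 [321.  160.9]
 [321.  178.5]]
[487.46963805 242.27724043 417.67577122]
```

View pics/c14.png

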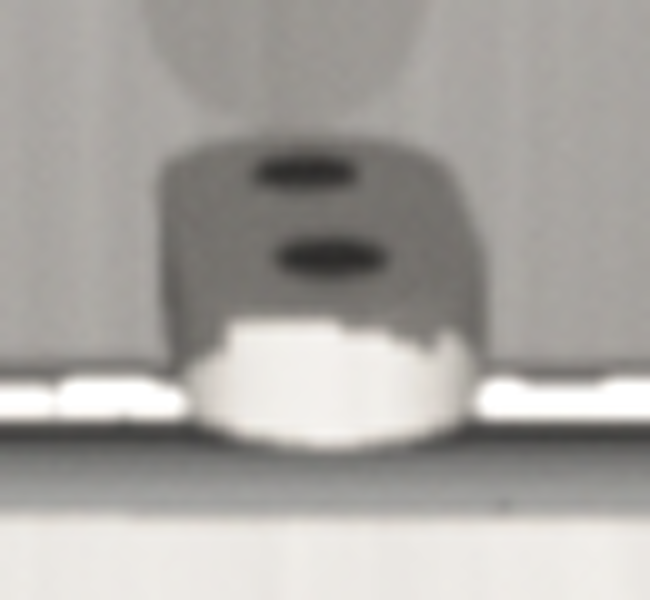

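>>> {"name": "step_arm", "arguments": {"plan": [0,0,0,0,0,0,0,0,0,0,0,0,0,0,0,0,0,0,0,0,0,0,0,0,0,0,0,0,0,0]}}

```text
time_s: 35.55
ee_pos: [497.6, 172.3, 261.7]
ee_rot: [180.0, 0.0, 97.0]
force: [-0.2, 0.0, -1.1]
gripper_width: 50.0
gripper_force: 0.0
```

```bash
python3 -c "
from h import *
from workcell import viewer
p=grab('wrist');a=p['img'].astype(np.float32)
import time
o=cv2.imread('pics/w13.png')[:,:,::-1].astype(np.float32)
f=lambda i:np.float32(i[125:185,295:360].mean(2))
print(cv2.phaseCorrelate(f(o),f(a)),np.abs(f(o)-f(a)).mean(),[(x['location'],round(x['score'],2)) for x in viewer.pinpoint('blank_a',p)])
t=grab('top');print([(x['location'],round(x['score'],2)) for x in viewer.pinpoint('offcut',t)])
"
```

```text
((-0.050411579708999454, -0.8293756881743342), 0.9339121847241013) 7.427949 [([326.4, 160.4], 0.67), ([248.9, 396.4], 0.65), ([326.4, 110.9], 0.57)]
[([345.5, 280.7], 0.63)]
```

At rest. The 0.8 px shift matches the arm settling, and the offcut is where it was. Handing in.

```bash
python3 -c "
from h import *
print(env.job_done())"
```

```text
the job is handed in; nothing more can be done
None
```

The job is handed in at about 36 s: both bushes are in the round tub and both blanks in the square tray, though the second blank stands tilted against the tray's inner wall; the offcut was not touched.

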